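Set up a painter's hand bridge over a letter

ROBOT

A 6-joint arm with a two-finger parallel gripper is mounted at the origin on a cart in front of the work surface, level with it; the furniture and walls round the work are solid. World frame = base frame: x ahead of the robot, y to its left, z up, the work surface at z = 0. Lengths are in m, angles in rad, forces in N, time in s.
With the tool pointing down it reaches from about 0.375 to 0.825 m from the base axis. Payload 5.5 kg.
Tool frame: the origin (TCP) lies at the very end of the fingers, on their centre line; the grasp point (between the pads) lies 19 mm behind it (r.grasp_offset is the z of the grasp point in the tool frame, in m); z points along the fingers, y is the direction in which the jaws open and shut (so a half turn about z gives the same grasp; the last joint's range is limited). The gripper opens to 85 mm and grips with 20 to 120 N. Pads are 22 mm wide; open, the fingers measure 114 mm over their backs; the gripper's body (76 mm by 85 mm) begins 54 mm behind the grasp point. The pads swing forward as they close: fully open they stand 13 mm farther back than shut.
Start: joints at [1.318, 0.314, -0.047, 1.21, 0, 1.571], TCP at [0.15, 0.581, 0.231] pointing down, gripper open.
Joint ranges: [-2.67, 2.67], [-0.69, 1.73], [-1.03, 1.25], [-2.08, 2.16], [-1.42, 1.45], [-3.14, 3.14]. Speed limits (rad/s): [2.39, 2.39, 3.01, 3.14, 3.14, 3.14].

INTERFACE

Orientations are given as a unit quaternion [x, y, z, w].
In Python, from plant import r gives the robot as it stands.
- The arm moves only by the shell command python3 -m inch 'ROWS' [FORCE]. ROWS is JSON, a list of rows, each a list of 7 numbers: the shift along the tool's x, y, z in cm, then the turn, a rotation vector about the tool's x, y, z in degrees, then the closure, from 0 (fully open) to 1 (shut). In form: [[tx, ty, tz, rx, ry, rz, grip], ...]. A call has 1 to 8 rows; each row is the pose to reach, as a shift and turn from the pose commanded when the call began, along the tool's axes at that moment; what a row does not reach only later rows make up. A row lasts 1/10 s, in which the tool goes at most 50 mm and 8.59 degrees, less where a joint would pass 70% of its speed; a pose out of reach is approached as far as the arm can. A call with a gripper value outside its range is refused whole. The fingers move at their own pace and stop on an object; FORCE is the grip in N (left out, the last holds). Time passes only in rows, so rows that repeat a pose let the fingers close. It gives the time, the measured TCP pose, the force and the opening at its end, in the units of the state.
- r.get_obs(): the state, without advancing time (a new reading comes with each control period).
- r.capture(name): name is "side" or "top" or "wrist"; returns (picture, depth): 400x640x3 uint8, red, green, blue; 400x640 float32, m along the optical axis (not along the pixel's ray), 0 where there is no reading.
- r.calibration(name): a dict with "camera_matrix" (3x3 intrinsics, pixels), "origin" and "rotation" of the camera in the world. Camera axes: x right, y up, looking along -z (the intrinsics and any distortion apply to the point x, -y, -z); pixel columns grow to the right and rows downward; lengths in m; the calibration is good to about 2 mm. The wrist camera is an equidistant fisheye: a pixel r from the principal point sees the ray r / f radians off the axis. A picture is of the moment at which its call begins: read the wrist's pose just before it. calibration takes no time and is no camera call; for the wrist camera it gives the pose at the moment of the call.
- r.close_job(): hands the job in, once; it reports no verdict.
The state is a dict: "time_s": time; "joint_pos": joint angles; "joint_vel": joint speeds; "tau": joint torques, N m; "ee_pos": TCP position; "eef_rot": TCP orientation; "ft_force": force on the tool from outside, world axes, zero at the start; "wrist_torque": the same for the moment, N m; "gripper_width": opening from 0.0 (shut) to 1.0 (fully open).
Only numpy, scipy, OpenCV 4.12 (cv2) and the standard library are available. Lean on these libraries where they do the work, as an engineer would, in place of code of your own. Each camera call takes 0.05 s, during which the arm holds its last target. There are 200 camera calls.

TASK

Lay the ring-shaped wooden letter flat on the middle of the small metal plate, and lay the narrow wooden block on the left and the wide one on the right of the plate (left and right as the robot looks), each centred beside the plate's long edge, parallel to it, with a gap of about 25 mm. Last of all, lay the thin lath across the two blocks so that it crosses squarely over the middle of the plate, as a bridge to rest the hand on above the letter. Leave the zigzag letter, the wedge and the paint brush where they are.

Things in the scene. Friction and masses are not known exactly. Their poses are not given: they have to be found in the camera images.
- plate: flat bare aluminium plate, 90 x 56 x 4 mm, screwed to the table, a dark screw head near each end. Origin: centre of its underside, on the table. Its x axis runs along the 90 mm length and points away from the robot (turned up to 0.25 rad), its y axis along the 56 mm width and points to the left, z up
- ring_letter: sawn wooden sign letter, a closed ring with a hole in the middle, 45 (x) x 46 (y) x 13 mm (z), dark brown sides; lies flat at the start. Grip across the outside; neighbours in the row lie 25 mm or more off, the grey sign panel behind (70 mm high) 35 mm or more, so open only some 10 mm a side. Origin: centre of its underside, z up; its turn on the plate does not matter
- narrow_block: narrow pine off-cut, 30 (x) x 70 (y) x 22 mm (z), paint-splashed; lies flat. Grip across the 30 mm side. Origin: centre of its underside, y along its length, z up
- wide_block: wide pine off-cut, 45 (x) x 100 (y) x 22 mm (z), bare wood; lies flat. Grip across the 45 mm side. Origin: centre of its underside, y along its length, z up
- lath: thin pine lath, 20 (x) x 170 (y) x 12 mm (z); lies flat near the front edge of the table. Grip across the 20 mm side at its middle. Origin: centre of its underside, y along its length, z up
- zigzag_letter: sawn wooden sign letter of zigzag shape, three straight strokes, 44 x 46 x 13 mm, loose, lies flat among the blocks; not to be moved. Origin: centre of its underside
- brush: paint brush, 28 x 209 x 13 mm, lies loose along the front edge of the table near the plate; not to be moved. Origin: centre of its underside, y along its length
- wedge: pine wedge, 30 x 80 x 18 mm, lies loose on the table at the left beyond the plate; not to be moved. Origin: centre of its underside, y along its length
Not all that is in view belongs to the job. What is shaped like the ring_letter but turquoise is not meant.

How it is judged:
On the way:
1. the ring letter lies on the plate and both blocks lie in their places, while the lath is still away from the plate (horizontal distance between ring_letter and plate below 0.012 m and z of ring_letter in the frame of plate between 0.001 and 0.007 m and angle between each of ring_letter, narrow_block, wide_block's own z axis and vertical below 0.1 rad and x of narrow_block in the frame of plate between -0.013 and 0.013 m and y of narrow_block in the frame of plate between 0.055 and 0.081 m and z of narrow_block in the frame of plate between -0.003 and 0.003 m and angle between the y axis of each of narrow_block, wide_block and the x axis of plate, either way round below 0.18 rad and x of wide_block in the frame of plate between -0.013 and 0.013 m and y of wide_block in the frame of plate between -0.0885 and -0.0625 m and z of wide_block in the frame of plate between -0.003 and 0.003 m and horizontal distance between lath and plate above 0.1 m), for 0.2 s.
At the end, for the whole second after the job is handed in: Ring letter flat on the plate, 12 mm from its middle at most; narrow block left, wide block right, flat on the table, in their places within 13 mm and 10 degrees; lath level on both blocks, its middle over the plate's within 13 mm along and 15 mm across, square within 10 degrees; all at rest (horizontal distance between ring_letter and plate below 0.012 m and z of ring_letter in the frame of plate between 0.001 and 0.007 m and angle between each of ring_letter, narrow_block, wide_block's own z axis and vertical below 0.1 rad and x of narrow_block in the frame of plate between -0.013 and 0.013 m and y of narrow_block in the frame of plate between 0.055 and 0.081 m and z of narrow_block in the frame of plate between -0.003 and 0.003 m and angle between the y axis of each of narrow_block, wide_block and the x axis of plate, either way round below 0.18 rad and x of wide_block in the frame of plate between -0.013 and 0.013 m and y of wide_block in the frame of plate between -0.0885 and -0.0625 m and z of wide_block in the frame of plate between -0.003 and 0.003 m and x of lath in the frame of plate between -0.013 and 0.013 m and y of lath in the frame of plate between -0.015 and 0.015 m and z of lath in the frame of plate between 0.019 and 0.025 m and angle between the y axis of lath and the y axis of plate, either way round below 0.18 rad and angle between lath's own z axis and vertical below 0.08 rad and linear speed of each of ring_letter, narrow_block, wide_block, lath below 0.02 m/s); the robot touches nothing.
It fails at once if the zigzag letter is moved (distance of zigzag_letter from where it was at the start of the episode above 0.02 m).
It fails at once if the paint brush is moved (distance of brush from where it was at the start of the episode above 0.02 m).
It fails at once if the wedge is moved (distance of wedge from where it was at the start of the episode above 0.02 m).
It also fails if it takes over 106 s, if anything falls off the work surface, if the arm or the gripper's body presses on something with over 40 N, if the wrist force passes 120 N, or if a joint passes its speed limit or range.

## Working session

There is one attempt and no reset: what is moved stays moved. The work goes in short steps, Python scripts to look and compute and a shell command to move; the robot and the scene stay as the last step left them, time stands still between calls to the robot, and variables do not carry over. Pictures are saved under pics/ and viewed, about 12 in all and at most 16, crops included, and the job is handed in when it is done.

```bash
ls; mkdir -p pics; python3 - <<'E'
from plant import r
import cv2
for n in("top","side"):
    p,d=r.capture(n); cv2.imwrite(f"pics/{n}0.png",p[...,::-1]); c=r.calibration(n); print(n,c)
o=r.get_obs();print(o['time_s'],o['ee_pos'],o['eef_rot'],r.grasp_offset)
E
```

```text
pics
top {'camera_matrix': array([[367.74514873,   0.        , 317.54792349],
       [  0.        , 367.74514873, 197.92561444],
       [  0.        ,   0.        ,   1.        ]]), 'origin': array([ 0.41559701, -0.16022338,  1.1552464 ]), 'rotation': array([-0.02585013,  0.00980343,  0.70867423, -0.70499397])}
side {'camera_matrix': array([[509.77759229,   0.        , 310.48851341],
       [  0.        , 509.77759229, 201.24734911],
       [  0.        ,   0.        ,   1.        ]]), 'origin': array([ 0.27716642, -1.49211838,  0.72657749]), 'rotation': array([ 0.52751576, -0.03178236, -0.07244691,  0.84585368])}
0.1 [0.14993155 0.58042823 0.23051527] [ 1.26082913e-01  9.92019406e-01 -7.66147778e-04 -9.94851865e-05] -0.0187
```

View pics/top0.png

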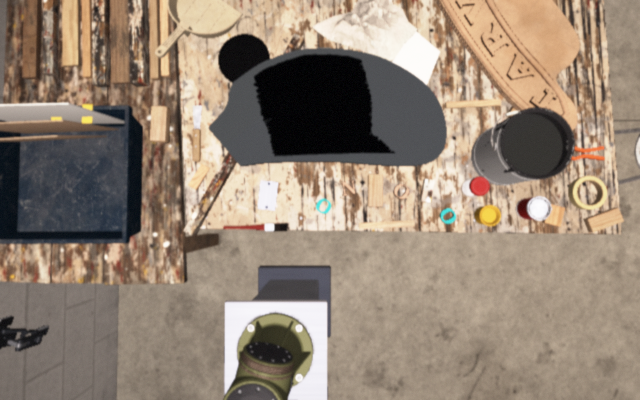

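View pics/side0.png

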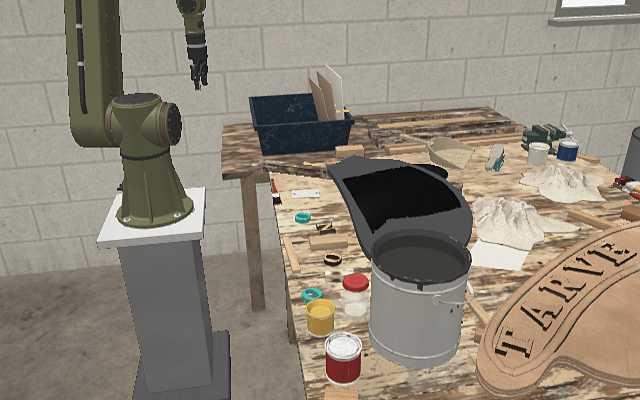

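The top view shows the plate at about (268,194), the robot at the bottom and the letters and blocks along row 190 or so. Next I zoom in on both views.

```bash
cat > h.py <<'E'
from plant import r
import cv2, numpy as np
from scipy.spatial.transform import Rotation as R
def px2w(n,uv,z,c=None):
    c=c or r.calibration(n); K=c['camera_matrix']; uv=np.atleast_2d(np.array(uv,float))
    x=(uv[:,0]-K[0,2])/K[0,0]; y=(uv[:,1]-K[1,2])/K[1,1]
    if n=='wrist':
        t=np.hypot(x,y); s=np.where(t>1e-9,np.sin(t)/np.maximum(t,1e-9),1); d=np.c_[x*s,-y*s,-np.cos(t)]
    else: d=np.c_[x,-y,-np.ones(len(x))]
    Q=R.from_quat(c['rotation']).as_matrix() if np.size(c['rotation'])==4 else c['rotation']
    d=d@Q.T; o=c['origin']
    return o+d*((z-o[2])/d[:,2])[:,None]
E
python3 - <<'E'
import cv2,numpy as np
a=cv2.imread('pics/top0.png')[135:240,180:460]; b=cv2.imread('pics/side0.png')[165:315,255:405]
a=cv2.resize(a,None,fx=2.85,fy=2.85,interpolation=3);b=cv2.resize(b,None,fx=2,fy=2,interpolation=3)
c=np.zeros((600,800,3),np.uint8);c[:a.shape[0],:a.shape[1]]=a[:, :800];c[300:600,:300]=b;cv2.imwrite('pics/c0.png',c)
from h import *
print(px2w('top',[(268,194),(323,206),(375,190),(402,190),(428,188),(387,225)],0.01))
print(R.from_quat(r.calibration('wrist')['rotation']).as_matrix(),r.calibration('wrist'))
E
```

```text
[[ 0.48667717  0.02072771  0.01      ]
 [ 0.44819859 -0.15122257  0.01      ]
 [ 0.49713223 -0.31326212  0.01      ]
 [ 0.49660766 -0.39684794  0.01      ]
 [ 0.50232204 -0.47719666  0.01      ]
 [ 0.38835507 -0.34891494  0.01      ]]
[[ 0.25012947 -0.91810648 -0.30743413]
 [ 0.96821041  0.23654025  0.08134689]
 [-0.00196456 -0.31800818  0.94808593]] {'camera_matrix': array([[309.70691629,   0.        , 317.05312883],
       [  0.        , 309.70691629, 199.49406798],
       [  0.        ,   0.        ,   1.        ]]), 'origin': array([0.07026027, 0.60097165, 0.37392868]), 'rotation': array([-0.12796804, -0.09788367,  0.60444524,  0.78018518])}
```

View pics/c0.png

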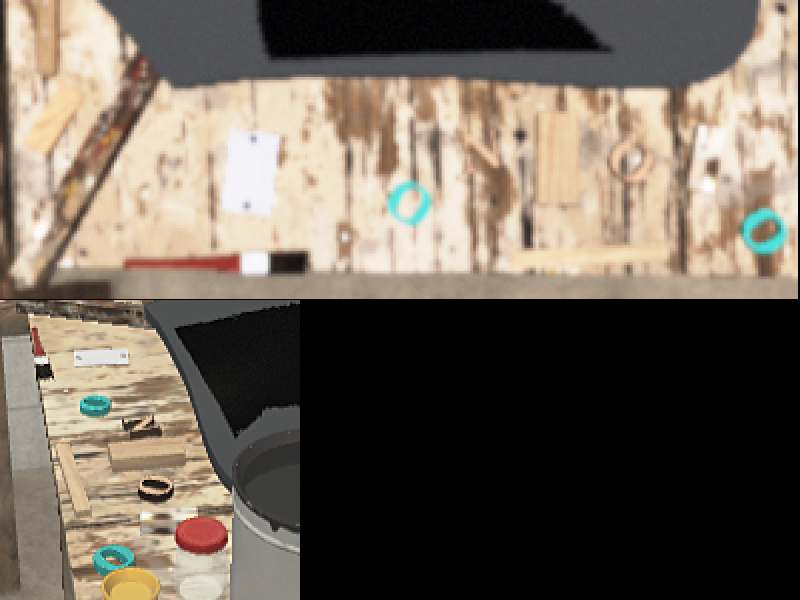

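```bash
cat >> h.py <<'E'
def go(x,y,z,psi,o=None,pos=None,rot=None):
    "tool shift (cm) and turn (deg) to world TCP x,y,z with jaw axis heading psi deg (mod 180)"
    o=r.get_obs(); p=np.array(o['ee_pos']); R0=R.from_quat(o['eef_rot'])
    best=None
    for s in (0,180):
        a=np.radians(psi+s); yv=np.array([np.cos(a),np.sin(a),0]); zv=np.array([0,0,-1.]); M=np.c_[np.cross(yv,zv),yv,zv]
        v=(R0.inv()*R.from_matrix(M)).as_rotvec(degrees=True)
        if best is None or np.linalg.norm(v)<np.linalg.norm(best): best=v
    d=R0.inv().apply(np.array([x,y,z])-p)*100
    print('t',o['time_s'],'p',p.round(4),'f',np.round(o['ft_force'],1),'g',round(float(o['gripper_width']),3),'j6',np.round(o['joint_pos'][5],2),'| MOVE',d.round(2),best.round(2))
E
python3 -c "
from h import *
go(.42,.3,.25,90);go(.42,.02,.25,90)"
```

```text
t 0.1 p [0.1499 0.5804 0.2305] f [-0.2  0.6  0.2] g 1.001 j6 1.57 | MOVE [-33.16 -20.4   -1.92] [-9.000e-02 -1.000e-02 -1.449e+01]
t 0.1 p [0.1499 0.5804 0.2305] f [-0.2  0.6  0.2] g 1.001 j6 1.57 | MOVE [-40.17 -47.51  -1.88] [-9.000e-02 -1.000e-02 -1.449e+01]
```

```bash
python3 -m inch '[[-33.2,-20.4,-1.9,0,0,-14.5,0],[-33.2,-20.4,-1.9,0,0,-14.5,0],[-33.2,-20.4,-1.9,0,0,-14.5,0],[-33.2,-20.4,-1.9,0,0,-14.5,0],[-33.2,-20.4,-1.9,0,0,-14.5,0],[-33.2,-20.4,-1.9,0,0,-14.5,0],[-33.2,-20.4,-1.9,0,0,-14.5,0],[-33.2,-20.4,-1.9,0,0,-14.5,0]]'
python3 -m inch '[[0,-28,0,0,0,0,0],[0,-28,0,0,0,0,0],[0,-28,0,0,0,0,0],[0,-28,0,0,0,0,0],[0,-28,0,0,0,0,0],[0,-28,0,0,0,0,0],[0,-28,0,0,0,0,0],[0,-28,0,0,0,0,0]]'
python3 - <<'E'
from h import *
go(.42,-.38,.25,90)
c=r.calibration('wrist');p,d=r.capture('wrist');cv2.imwrite('pics/w1.png',p[...,::-1]);import pickle;pickle.dump(c,open('w1.pkl','wb'))
E
```

```text
time_s: 0.9
ee_pos: [0.4218, 0.2982, 0.2503]
eef_rot: [0.0, 1.0, -0.0, 0.0]
ft_force: [0.3, 0.9, 0.1]
gripper_width: 1.002
time_s: 1.7
ee_pos: [0.4204, 0.0199, 0.2501]
eef_rot: [0.001, 1.0, 0.0, -0.0]
ft_force: [-0.1, -0.6, -0.5]
gripper_width: 0.999
t 1.7 p [0.4204 0.0199 0.2501] f [-0.1 -0.6 -0.5] g 0.999 j6 0.05 | MOVE [-3.000e-02 -3.999e+01 -1.000e-02] [ 0.03 -0.02 -0.1 ]
```

View pics/w1.png

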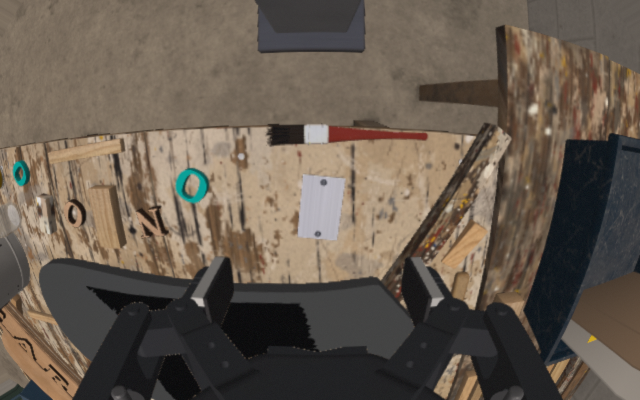

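The wrist view has its top towards the robot. It shows the plate at (321,207), the brush at (345,133), the zigzag at (152,220), the wide block at (107,215) and the wooden ring at (76,212). Next I move over the row.

```bash
python3 -m inch '[[0,-40,0,0,0,0,0],[0,-40,0,0,0,0,0],[0,-40,0,0,0,0,0],[0,-40,0,0,0,0,0],[0,-40,0,0,0,0,0],[0,-40,0,0,0,0,0],[0,-40,0,0,0,0,0],[0,-40,0,0,0,0,0]]'
python3 -m inch '[[0,-0.3,0,0,0,0,0],[0,-0.3,0,0,0,0,0]]'
cat > plate.py <<'E'
from h import *
def plate(img,c,n='wrist',box=(285,165,355,250),s=None):
    x0,y0,x1,y1=box; hsv=cv2.cvtColor(img,cv2.COLOR_BGR2HSV)[y0:y1,x0:x1].astype(int)
    m=((hsv[...,1]<45)&(hsv[...,2]>120)).astype(np.uint8)
    m=cv2.morphologyEx(m,cv2.MORPH_OPEN,np.ones((5,5),np.uint8))
    k=max(cv2.findContours(m,0,2)[0],key=cv2.contourArea)
    w=px2w(n,k[:,0]+np.array([x0,y0]),.004,c)[:,:2].astype(np.float32)
    return cv2.minAreaRect(w)
E
python3 - <<'E'
from plate import *
import pickle
print(plate(cv2.imread('pics/w1.png'),pickle.load(open('w1.pkl','rb'))))
print(px2w('wrist',[(323,183),(318,234)],.005,pickle.load(open('w1.pkl','rb'))))
print(plate(cv2.imread('pics/top0.png'),None,'top',(250,170,285,220)))
go(.42,-.38,.25,90)
c=r.calibration('wrist');p,d=r.capture('wrist');cv2.imwrite('pics/w2.png',p[...,::-1]);import pickle;pickle.dump(c,open('w2.pkl','wb'))
E
```

```text
time_s: 2.55
ee_pos: [0.4217, -0.3804, 0.25]
eef_rot: [-0.001, 1.0, 0.0, 0.0]
ft_force: [1.4, 0.4, -0.1]
gripper_width: 0.993
time_s: 2.75
ee_pos: [0.4213, -0.3824, 0.2493]
eef_rot: [-0.0, 1.0, 0.001, -0.0]
ft_force: [-0.2, 1.0, 0.2]
gripper_width: 0.997
((0.48108744621276855, 0.023633114993572235), (0.05726860463619232, 0.09120982140302658), 84.0755386352539)
[[0.44560609 0.02744105 0.005     ]
 [0.51846274 0.02087772 0.005     ]]
((0.47919920086860657, 0.015467898920178413), (0.0885142907500267, 0.14155301451683044), 89.99845123291016)
t 2.75 p [ 0.4213 -0.3824  0.2493] f [-0.2  1.   0.2] g 0.997 j6 -0.74 | MOVE [ 0.13  0.24 -0.07] [ 0.08 -0.05  0.01]
```

View pics/w2.png

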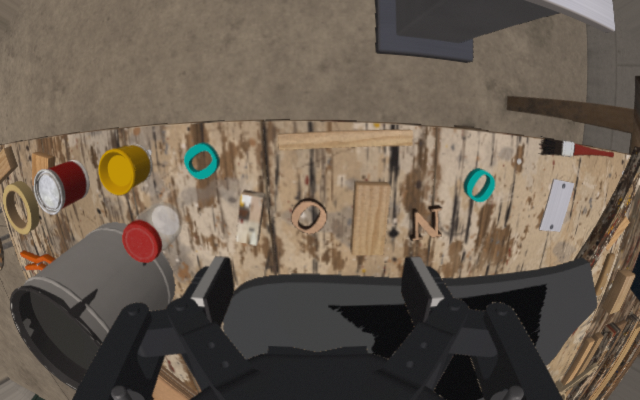

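The view shows the ring at (309,216), the narrow block at (249,217), the wide block at (371,218), the lath at (345,139) and the zigzag at (427,222). I enlarge it to read the edges.

```bash
python3 - <<'E'
import cv2
a=cv2.imread('pics/w2.png')[120:270,225:425];cv2.imwrite('pics/c2.png',cv2.resize(a,None,fx=4,fy=4,interpolation=cv2.INTER_CUBIC))
E
```

```text
(no output)
```

View pics/c2.png

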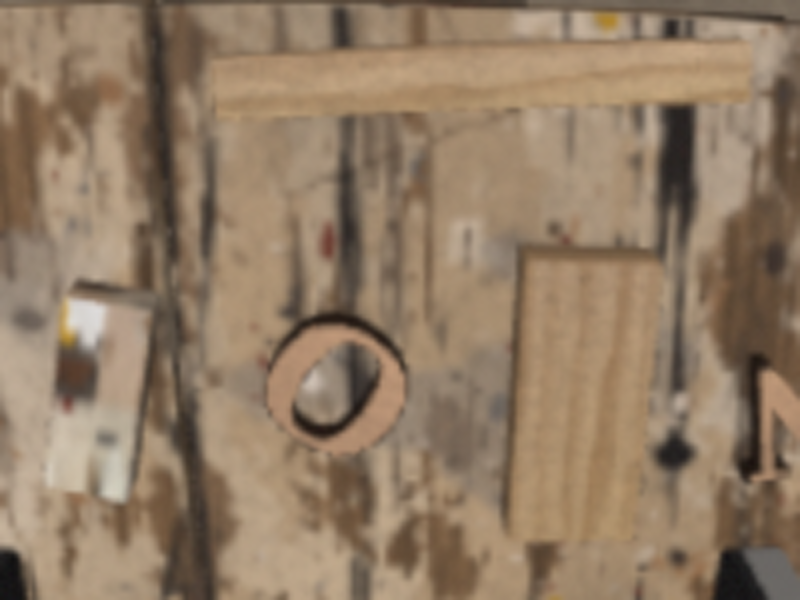

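```bash
cat > meas.py <<'E'
from h import *
import pickle
def rect(pts,z,c,off,s):
    w=px2w('wrist',np.array(pts,float)/s+off,z,c)[:,:2].astype(np.float32); return cv2.minAreaRect(w), w.mean(0), w
E
python3 - <<'E'
from meas import *
c=pickle.load(open('w2.pkl','rb'))
for n,p,z in [('ring',[(267,387),(405,387),(336,320),(336,454)],.013),('wide',[(524,250),(660,255),(638,541),(509,535)],.022),('nar',[(66,297),(153,300),(127,500),(50,488)],.022),('lath',[(213,60),(751,40),(751,98),(215,116)],.012)]:
    a,m,w=rect(p,z,c,(225,120),4); print(n,a,m);print(w.round(4).tolist())
x,y=rect([(336,387)],.013,c,(225,120),4)[1]
go(x,y,.12,90)
E
```

```text
ring ((0.49058884382247925, -0.39299276471138), (0.03314761072397232, 0.034237876534461975), 45.412715911865234) [ 0.49034512 -0.39300132]
[[0.4900999963283539, -0.415800005197525], [0.4900999963283539, -0.3702000081539154], [0.4668000042438507, -0.3928000032901764], [0.5144000053405762, -0.39320001006126404]]
wide ((0.4925570785999298, -0.3114272654056549), (0.04535609856247902, 0.10339464247226715), 89.64432525634766) [ 0.49204797 -0.31182295]
[[0.4406999945640564, -0.33379998803138733], [0.44209998846054077, -0.28999999165534973], [0.5443999767303467, -0.2890999913215637], [0.5410000085830688, -0.3343999981880188]]
nar ((0.49059176445007324, -0.47072741389274597), (0.02824137732386589, 0.0729365274310112), 80.25953674316406) [ 0.4913116  -0.47116894]
[[0.4560000002384186, -0.47909998893737793], [0.4569999873638153, -0.4505999982357025], [0.5281000137329102, -0.4641000032424927], [0.5241000056266785, -0.49079999327659607]]
lath ((0.38692864775657654, -0.3456072509288788), (0.01869085803627968, 0.16996875405311584), 2.5659143924713135) [ 0.3871906  -0.34551442]
[[0.3824000060558319, -0.4302999973297119], [0.37380000948905945, -0.2614000141620636], [0.39250001311302185, -0.26030001044273376], [0.4000999927520752, -0.4300999939441681]]
t 2.8 p [ 0.4212 -0.3814  0.2496] f [-0.2 -0.1 -0.3] g 1.004 j6 -0.74 | MOVE [-6.89 -1.19 12.95] [ 0.09 -0.05  0.08]
```

```bash
python3 -m inch '[[-6.9,-1.2,13,0,0,0,0.22],[-6.9,-1.2,13,0,0,0,0.22],[-6.9,-1.2,13,0,0,0,0.22],[-6.9,-1.2,13,0,0,0,0.22],[-6.9,-1.2,17,0,0,0,0.22],[-6.9,-1.2,17,0,0,0,0.22],[-6.9,-1.2,17,0,0,0,0.22]]' 40
python3 - <<'E'
from h import *
go(.4905,-.393,.001,90)
p,d=r.capture('wrist');cv2.imwrite('pics/w3.png',cv2.resize(p[200:400,160:480,::-1],None,fx=2,fy=2))
E
```

```text
time_s: 3.5
ee_pos: [0.4895, -0.3931, 0.0814]
eef_rot: [-0.001, 1.0, 0.0, -0.0]
ft_force: [-0.7, -0.4, 0.6]
gripper_width: 0.779
t 3.5 p [ 0.4895 -0.3931  0.0814] f [-0.7 -0.4  0.6] g 0.779 j6 -0.68 | MOVE [-0.11  0.01  8.04] [ 0.04 -0.05  0.1 ]
```

View pics/w3.png

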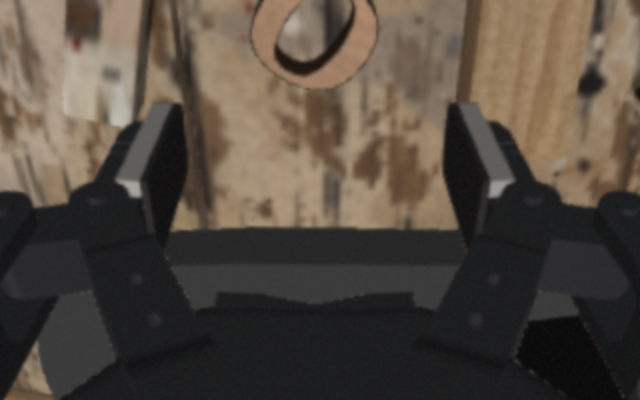

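The ring (314,30) is centred between the fingers (midpoint 314), and the neighbours are clear. Descend and grip.

```bash
python3 -m inch '[[-0.1,0,4,0,0,0,0.22],[-0.1,0,7,0,0,0,0.22],[-0.1,0,8.0,0,0,0,0.22],[-0.1,0,8.0,0,0,0,0.22],[-0.1,0,8.0,0,0,0,0.5],[-0.1,0,8.0,0,0,0,0.7],[-0.1,0,8.0,0,0,0,0.7],[-0.1,0,8.0,0,0,0,0.7]]' 40
python3 -m inch '[[0,0,0,0,0,0,0.7],[0,0,0,0,0,0,0.7],[0,0,-4,0,0,0,0.7],[0,0,-8,0,0,0,0.7],[0,0,-10,0,0,0,0.7],[0,0,-12,0,0,0,0.7],[0,0,-12,0,0,0,0.7]]'
python3 -c "
from h import *
go(.45,-.1,.12,84.4);go(.4815,.0238,.12,84.4)
p,d=r.capture('wrist');cv2.imwrite('pics/w4.png',p[...,::-1])"
```

```text
time_s: 4.35
ee_pos: [0.4922, -0.3959, 0.0032]
eef_rot: [-0.0, 1.0, -0.001, 0.002]
ft_force: [0.0, 1.7, 6.7]
gripper_width: 0.526
time_s: 5.05
ee_pos: [0.4931, -0.3966, 0.1253]
eef_rot: [-0.0, 1.0, -0.002, 0.003]
ft_force: [-0.1, -0.4, -0.1]
gripper_width: 0.523
t 5.05 p [ 0.4931 -0.3966  0.1253] f [-0.1 -0.4 -0.1] g 0.523 j6 -0.68 | MOVE [ 4.31 29.66  0.35] [-0.27  0.37  5.61]
t 5.05 p [ 0.4931 -0.3966  0.1253] f [-0.1 -0.4 -0.1] g 0.523 j6 -0.68 | MOVE [ 1.15 42.04  0.31] [-0.27  0.37  5.61]
```

View pics/w4.png

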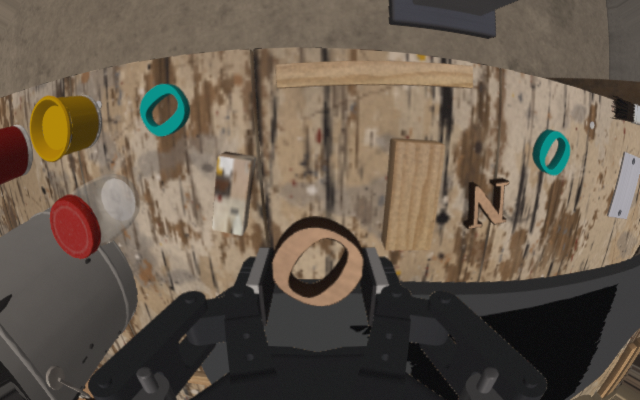

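The ring is held at opening 0.523 with its centre at (318,267). Carry it to the plate.

```bash
python3 -m inch '[[1.0,42,0,0,0,5.6,0.7],[1.0,42,0,0,0,5.6,0.7],[1.0,42,0,0,0,5.6,0.7],[1.0,42,0,0,0,5.6,0.7],[1.0,42,0,0,0,5.6,0.7],[1.0,42,0,0,0,5.6,0.7],[1.0,42,0,0,0,5.6,0.7],[1.0,42,0,0,0,5.6,0.7]]'
python3 -m inch '[[0,4,0,0,0,0,0.7],[0,0,0,0,0,0,0.7],[0,0,0,0,0,0,0.7]]'
python3 -c "
from h import *
go(.4835,.0238,.009,84.4)"
```

```text
time_s: 5.9
ee_pos: [0.4801, 0.0071, 0.1196]
eef_rot: [0.049, 0.999, -0.0, -0.0]
ft_force: [1.4, -0.2, -0.8]
gripper_width: 0.521
time_s: 6.2
ee_pos: [0.48, 0.0058, 0.1194]
eef_rot: [0.047, 0.999, -0.001, -0.001]
ft_force: [-0.8, -1.0, -0.5]
gripper_width: 0.525
t 6.2 p [0.48   0.0058 0.1194] f [-0.8 -1.  -0.5] g 0.525 j6 0.11 | MOVE [-0.2   1.85 11.04] [-0.13 -0.08  0.24]
```

```bash
python3 -m inch '[[-0.2,1.8,4,0,0,0,0.7],[-0.2,1.8,7,0,0,0,0.7],[-0.2,1.8,9,0,0,0,0.7],[-0.2,1.8,10,0,0,0,0.7],[-0.2,1.8,11,0,0,0,0.7],[-0.2,1.8,11,0,0,0,0.7]]'
python3 -c "
from h import *
go(.4835,.0238,.009,84.4)"
```

```text
time_s: 6.8
ee_pos: [0.4841, 0.0226, 0.0095]
eef_rot: [0.049, 0.999, -0.0, -0.001]
ft_force: [-0.2, 0.1, -0.1]
gripper_width: 0.521
t 6.8 p [0.4841 0.0226 0.0095] f [-0.2  0.1 -0.1] g 0.521 j6 0.14 | MOVE [0.08 0.11 0.05] [-0.01 -0.08 -0.04]
```

```bash
python3 -m inch '[[0,0.1,0.15,0,0,0,0.6],[0,0.1,0.15,0,0,0,0.3],[0,0.1,0.15,0,0,0,0.22],[0,0.1,0.1,0,0,0,0.22],[0,0.1,-3,0,0,0,0.22],[0,0.1,-7,0,0,0,0.22],[3,0.1,-11,0,0,0,0.22],[6,0.1,-15,0,0,0,0.22]]'
python3 - <<'E'
from h import *
import pickle
go(.4913,-.4712,.17,170);go(.4905,-.4712,.15,90-9.5)
c=r.calibration('wrist');pickle.dump(c,open('w5.pkl','wb'))
p,d=r.capture('wrist');cv2.imwrite('pics/w5.png',p[...,::-1])
E
```

```text
time_s: 7.6
ee_pos: [0.4248, 0.0299, 0.162]
eef_rot: [0.049, 0.999, 0.0, 0.0]
ft_force: [0.5, -0.3, -0.1]
gripper_width: 0.779
t 7.6 p [0.4248 0.0299 0.162 ] f [ 0.5 -0.3 -0.1] g 0.779 j6 0.17 | MOVE [-11.51 -49.22  -0.8 ] [-2.00e-02  4.00e-02 -8.56e+01]
t 7.6 p [0.4248 0.0299 0.162 ] f [ 0.5 -0.3 -0.1] g 0.779 j6 0.17 | MOVE [-11.43 -49.23   1.2 ] [0.01 0.04 3.9 ]
```

View pics/w5.png

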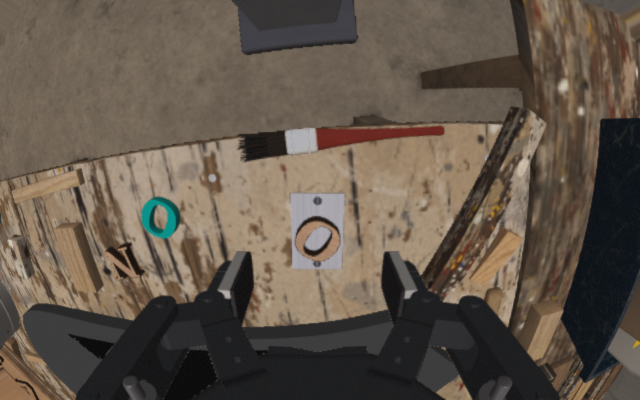

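The ring lies on the plate, its top at about (318,240) and the screws at (318,201) and (318,264). I measure it from the picture.

```bash
python3 - <<'E'
from plate import *
import pickle
c=pickle.load(open('w5.pkl','rb'))
print(px2w('wrist',[(318,240),(318.5,240.5)],.017,c), px2w('wrist',[(318,201),(318,264)],.005,c), plate(cv2.imread('pics/w5.png'),c,box=(280,185,355,280)))
E
```

```text
[[0.48328541 0.02483259 0.017     ]
 [0.48391085 0.02529166 0.017     ]] [[0.44495731 0.02858152 0.005     ]
 [0.51904191 0.02140276 0.005     ]] ((0.46115413308143616, 0.02567942813038826), (0.05714145675301552, 0.05092942714691162), 86.0307388305664)
```

```bash
python3 -m inch '[[-11.4,-49.2,1,0,0,4.2,0.25],[-11.4,-49.2,1,0,0,4.2,0.25],[-11.4,-49.2,1,0,0,4.2,0.25],[-11.4,-49.2,1,0,0,4.2,0.25],[-11.4,-49.2,1,0,0,4.2,0.25],[-11.4,-49.2,1,0,0,4.2,0.25],[-11.4,-49.2,1,0,0,4.2,0.25],[-11.4,-49.2,1,0,0,4.2,0.25]]'
python3 -c "
from h import *
go(.4905,-.4712,.10,80.2)"
```

```text
time_s: 8.45
ee_pos: [0.4771, -0.369, 0.1527]
eef_rot: [0.085, 0.996, -0.0, 0.0]
ft_force: [-0.1, 0.4, 0.4]
gripper_width: 0.753
t 8.45 p [ 0.4771 -0.369   0.1527] f [-0.1  0.4  0.4] g 0.753 j6 -0.49 | MOVE [-3.06 -9.84  5.27] [-0.01  0.04 -0.  ]
```

```bash
python3 -m inch '[[-3.1,-9.8,4,0,0,0,0.25],[-3.1,-9.8,5,0,0,0,0.25],[-3.1,-9.8,5,0,0,0,0.25],[-3.1,-9.8,5,0,0,0,0.25],[-3.1,-9.8,5,0,0,0,0.25]]'
python3 - <<'E'
from h import *
go(.4905,-.4712,.006,80.2)
p,d=r.capture('wrist');cv2.imwrite('pics/w6.png',cv2.resize(p[130:330,160:480,::-1],None,fx=2,fy=2))
E
```

```text
time_s: 8.95
ee_pos: [0.4908, -0.4675, 0.1026]
eef_rot: [0.085, 0.996, 0.001, -0.0]
ft_force: [-0.0, 0.5, 0.1]
gripper_width: 0.751
t 8.95 p [ 0.4908 -0.4675  0.1026] f [-0.   0.5  0.1] g 0.751 j6 -0.59 | MOVE [-0.04 -0.38  9.66] [ 0.06 -0.03  0.03]
```

View pics/w6.png

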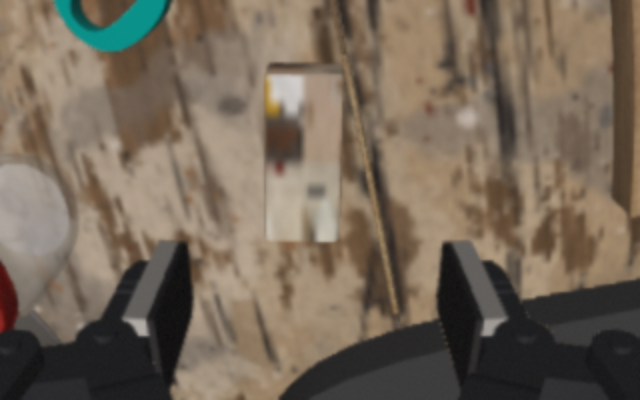

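The block (303,155) is aligned with the jaws and about 4 mm off to one side, as computed. Descend and grip.

```bash
python3 -m inch '[[0,-0.4,4,0,0,0,0.25],[0,-0.4,8,0,0,0,0.25],[0,-0.4,9.6,0,0,0,0.25],[0,-0.4,9.6,0,0,0,0.25],[0,-0.4,9.6,0,0,0,0.6],[0,-0.4,9.6,0,0,0,0.9],[0,-0.4,9.6,0,0,0,0.9],[0,-0.4,9.6,0,0,0,0.9]]' 50
python3 -m inch '[[0,0,0,0,0,0,0.9],[0,0,0,0,0,0,0.9],[0,0,-4,0,0,0,0.9],[0,0,-8,0,0,0,0.9],[0,0,-11,0,0,0,0.9],[0,0,-11,0,0,0,0.9]]'
python3 -c "
from h import *
go(.4882,.092,.12,84.5)"
```

```text
time_s: 9.8
ee_pos: [0.492, -0.4739, 0.0092]
eef_rot: [0.085, 0.996, -0.001, 0.002]
ft_force: [-0.4, 0.8, 6.7]
gripper_width: 0.339
time_s: 10.4
ee_pos: [0.4933, -0.4754, 0.1234]
eef_rot: [0.085, 0.996, -0.003, 0.004]
ft_force: [0.9, -0.4, -0.9]
gripper_width: 0.339
t 10.4 p [ 0.4933 -0.4754  0.1234] f [ 0.9 -0.4 -0.9] g 0.339 j6 -0.6 | MOVE [10.15 55.83 -0.08] [-0.36  0.49 -4.29]
```

```bash
python3 -m inch '[[10.1,55.8,0,0,0,-4.3,0.9],[10.1,55.8,0,0,0,-4.3,0.9],[10.1,55.8,0,0,0,-4.3,0.9],[10.1,55.8,0,0,0,-4.3,0.9],[10.1,55.8,0,0,0,-4.3,0.9],[10.1,55.8,0,0,0,-4.3,0.9],[10.1,55.8,0,0,0,-4.3,0.9],[10.1,55.8,0,0,0,-4.3,0.9]]'
python3 -c "
from h import *
go(.4897,.092,.12,84.5)"
```

```text
time_s: 11.2
ee_pos: [0.4868, -0.0707, 0.1168]
eef_rot: [0.048, 0.999, 0.0, 0.001]
ft_force: [0.8, 0.3, -1.2]
gripper_width: 0.337
t 11.2 p [ 0.4868 -0.0707  0.1168] f [ 0.8  0.3 -1.2] g 0.337 j6 -0.05 | MOVE [ 1.27 16.22 -0.32] [ 0.    0.07 -0.01]
```

```bash
python3 -m inch '[[1.3,16.2,0,0,0,0,0.9],[1.3,16.2,0,0,0,0,0.9],[1.3,16.2,0,0,0,0,0.9],[1.3,16.2,0,0,0,0,0.9],[1.3,16.2,4,0,0,0,0.9],[1.3,16.2,4,0,0,0,0.9],[1.3,16.2,4,0,0,0,0.9]]'
python3 - <<'E'
from h import *
go(.4897,.092,.0105,84.5)
E
```

```text
time_s: 11.9
ee_pos: [0.4885, 0.0893, 0.0762]
eef_rot: [0.048, 0.999, -0.0, -0.001]
ft_force: [0.3, -0.8, 0.1]
gripper_width: 0.336
t 11.9 p [0.4885 0.0893 0.0762] f [ 0.3 -0.8  0.1] g 0.336 j6 0.28 | MOVE [-0.11  0.29  6.57] [-0.05 -0.13 -0.02]
```

```bash
python3 -m inch '[[-0.1,0.3,3,0,0,0,0.9],[-0.1,0.3,5,0,0,0,0.9],[-0.1,0.3,6.2,0,0,0,0.9],[-0.1,0.3,6.6,0,0,0,0.9],[-0.1,0.3,6.7,0,0,0,0.9],[-0.1,0.3,6.7,0,0,0,0.9]]'
python3 -m inch '[[0,0,0,0,0,0,0.6],[0,0,0,0,0,0,0.52],[0,0,0,0,0,0,0.52],[0,0,0,0,0,0,0.52],[0,0,-3,0,0,0,0.52],[0,0,-7,0,0,0,0.5],[0,0,-11,0,0,0,0.4],[0,0,-13,0,0,0,0.3]]'
python3 -c "
from h import *
go(.4922,-.3116,.13,88.9)
p,d=r.capture('wrist');cv2.imwrite('pics/w7.png',p[...,::-1])
import pickle;pickle.dump(r.calibration('wrist'),open('w7.pkl','wb'))"
```

```text
time_s: 12.5
ee_pos: [0.4917, 0.0928, 0.0103]
eef_rot: [0.048, 0.999, 0.0, 0.001]
ft_force: [-0.0, -0.0, 1.2]
gripper_width: 0.333
time_s: 13.3
ee_pos: [0.4924, 0.0932, 0.1429]
eef_rot: [0.048, 0.999, 0.001, 0.002]
ft_force: [-0.2, 0.6, -1.7]
gripper_width: 0.699
t 13.3 p [0.4924 0.0932 0.1429] f [-0.2  0.6 -1.7] g 0.699 j6 0.28 | MOVE [ -3.84 -40.3    1.26] [ 0.06  0.24 -4.38]
```

View pics/w7.png

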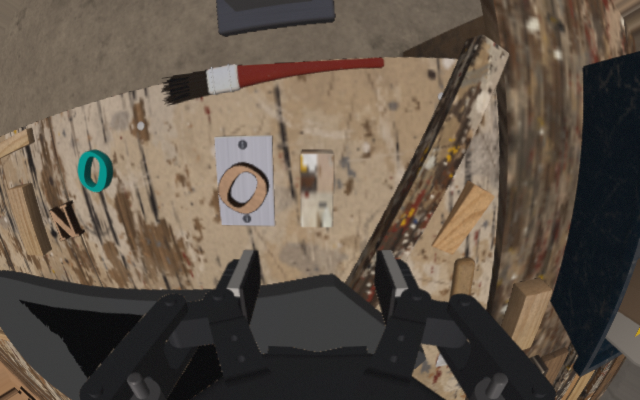

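The narrow block (317,190) lies left of the plate (244,181), and the ring is on the plate. I check the numbers and go for the wide block.

```bash
python3 - <<'E'
from meas import *
c=pickle.load(open('w7.pkl','rb'))
C=np.array([.4817,.0243]);a=np.radians(-5.5);ex=np.array([np.cos(a),np.sin(a)]);ey=np.array([-ex[1],ex[0]])
rr,m,w=rect([(301,153),(333,153),(331,227),(303,227)],.022,c,0,1);print(rr,m,(m-C)@ex,(m-C)@ey)
m=px2w('wrist',[(243,186)],.017,c)[0,:2];print((m-C)@ex,(m-C)@ey)
s=px2w('wrist',[(242.5,145),(247,218)],.005,c)[:,:2];print(s,s.mean(0))
E
python3 -m inch '[[-3.8,-40.4,1.2,0,0,-5.5,0.25],[-3.8,-40.4,1.2,0,0,-5.5,0.25],[-3.8,-40.4,1.2,0,0,-5.5,0.25],[-3.8,-40.4,1.2,0,0,-5.5,0.25],[-3.8,-40.4,1.2,0,0,-5.5,0.25],[-3.8,-40.4,1.2,0,0,-5.5,0.25],[-3.8,-40.4,1.2,0,0,-5.5,0.25],[-3.8,-40.4,1.2,0,0,-5.5,0.25]]'
python3 -m inch '[[0,0,0,0,0,0,0.25]]'
python3 - <<'E'
from h import *
go(.4922,-.3117,.006,90)
E
```

```text
((0.4939690828323364, 0.09337282925844193), (0.027837488800287247, 0.07008007913827896), 84.50139617919922) [0.49396724 0.09338269] 0.0055894763954307935 0.06994041318689637
0.001767231072600391 0.001231545805826038
[[0.44706066 0.02782571]
 [0.52027005 0.02027758]] [0.48366536 0.02405164]
time_s: 14.15
ee_pos: [0.4895, -0.3089, 0.1271]
eef_rot: [-0.0, 1.0, 0.0, -0.0]
ft_force: [0.7, -0.5, 0.5]
gripper_width: 0.751
time_s: 14.25
ee_pos: [0.4897, -0.3126, 0.1269]
eef_rot: [0.003, 1.0, -0.001, 0.0]
ft_force: [0.7, 1.4, -0.2]
gripper_width: 0.752
t 14.25 p [ 0.4897 -0.3126  0.1269] f [ 0.7  1.4 -0.2] g 0.752 j6 -0.56 | MOVE [-0.25  0.12 12.09] [-0.14  0.02 -0.34]
```

Narrow block: about 4–6 mm along and 2 mm across, within tolerance. Grip the wide block.

```bash
python3 -m inch '[[-0.2,0.1,4,0,0,-0.3,0.25],[-0.2,0.1,8,0,0,-0.3,0.25],[-0.2,0.1,11,0,0,-0.3,0.25],[-0.2,0.1,12,0,0,-0.3,0.25],[-0.2,0.1,12,0,0,-0.3,0.25],[-0.2,0.1,12,0,0,-0.3,0.5],[-0.2,0.1,12,0,0,-0.3,0.8],[-0.2,0.1,12,0,0,-0.3,0.8]]' 60
python3 -m inch '[[0,0,0,0,0,0,0.8],[0,0,0,0,0,0,0.8],[0,0,0,0,0,0,0.8]]'
python3 -m inch '[[0,0,-4,0,0,0,0.8],[0,0,-8,0,0,0,0.8],[0,0,-11,0,0,0,0.8],[0,0,-11,0,0,0,0.8]]'
python3 -c "
from h import *
go(.4755,-.0509,.117,84.5)"
```

```text
time_s: 15.05
ee_pos: [0.4936, -0.3067, 0.0096]
eef_rot: [-0.003, 1.0, -0.001, 0.002]
ft_force: [-0.9, 0.7, 5.5]
gripper_width: 0.51
time_s: 15.35
ee_pos: [0.4936, -0.3068, 0.0096]
eef_rot: [-0.003, 1.0, -0.001, 0.002]
ft_force: [-0.2, 0.2, 6.8]
gripper_width: 0.508
time_s: 15.75
ee_pos: [0.4953, -0.308, 0.1233]
eef_rot: [-0.003, 1.0, -0.002, 0.004]
ft_force: [0.9, -1.3, 0.2]
gripper_width: 0.506
t 15.75 p [ 0.4953 -0.308   0.1233] f [ 0.9 -1.3  0.2] g 0.506 j6 -0.56 | MOVE [ 1.85 25.72  0.49] [-0.26  0.47  5.81]
```

```bash
python3 -m inch '[[1.9,25.7,0,0,0,5.8,0.8],[1.9,25.7,0,0,0,5.8,0.8],[1.9,25.7,0,0,0,5.8,0.8],[1.9,25.7,0,0,0,5.8,0.8],[1.9,25.7,0,0,0,5.8,0.8],[1.9,25.7,0,0,0,5.8,0.8],[1.9,25.7,4,0,0,5.8,0.8],[1.9,25.7,4,0,0,5.8,0.8]]'
python3 - <<'E'
from h import *
go(.476,-.0509,.0105,84.5)
p,d=r.capture('wrist');cv2.imwrite('pics/w8.png',p[...,::-1])
E
```

```text
time_s: 16.55
ee_pos: [0.4684, -0.0485, 0.0743]
eef_rot: [0.047, 0.999, 0.0, -0.003]
ft_force: [-1.1, 0.1, -1.1]
gripper_width: 0.511
t 16.55 p [ 0.4684 -0.0485  0.0743] f [-1.1  0.1 -1.1] g 0.511 j6 -0.01 | MOVE [-0.82 -0.17  6.38] [-0.01 -0.34  0.08]
```

View pics/w8.png

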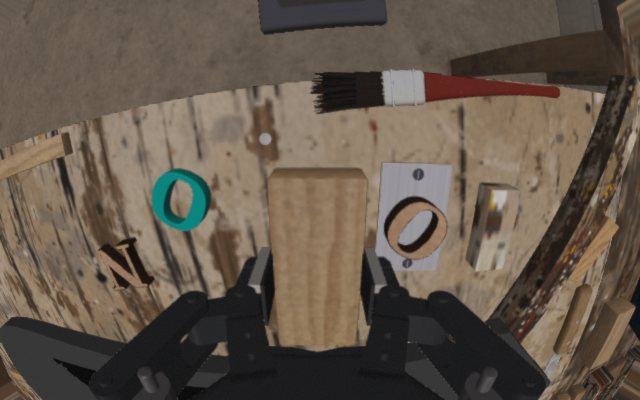

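The wide block is held straight at (318,250), with the turquoise ring (181,200) clear. Lower and release.

```bash
python3 -m inch '[[-0.8,-0.2,3,0,0,0,0.8],[-0.8,-0.2,5,0,0,0,0.8],[-0.8,-0.2,6.1,0,0,0,0.8],[-0.8,-0.2,6.4,0,0,0,0.8],[-0.8,-0.2,6.5,0,0,0,0.8],[-0.8,-0.2,6.5,0,0,0,0.8]]'
python3 -m inch '[[0,0,0,0,0,0,0.42],[0,0,0,0,0,0,0.38],[0,0,0,0,0,0,0.38],[0,0,0,0,0,0,0.38],[0,0,-3,0,0,0,0.38],[0,0,-7,0,0,0,0.4],[3,0,-11,0,0,0,0.4],[6,0,-16,0,0,0,0.4]]'
python3 -c "
from h import *
import pickle;pickle.dump(r.calibration('wrist'),open('w9.pkl','wb'))
p,d=r.capture('wrist');cv2.imwrite('pics/w9.png',p[...,::-1]);cv2.imwrite('pics/w9c.png',cv2.resize(p[130:330,230:450,::-1],None,fx=3,fy=3,interpolation=2))
go(.3872,-.3455,.15,2.65)"
```

```text
time_s: 17.2
ee_pos: [0.4801, -0.0521, 0.0135]
eef_rot: [0.048, 0.999, -0.0, 0.001]
ft_force: [-0.3, 0.6, -0.6]
gripper_width: 0.508
time_s: 18.0
ee_pos: [0.4227, -0.0463, 0.1665]
eef_rot: [0.048, 0.999, 0.0, -0.001]
ft_force: [0.4, 0.1, 0.0]
gripper_width: 0.599
t 18.05 p [ 0.4219 -0.0462  0.1727] f [-3.4 -1.2  4.7] g 0.598 j6 -0.01 | MOVE [  0.61 -30.12   2.27] [ 0.16  0.19 81.87]
```

View pics/w9c.png

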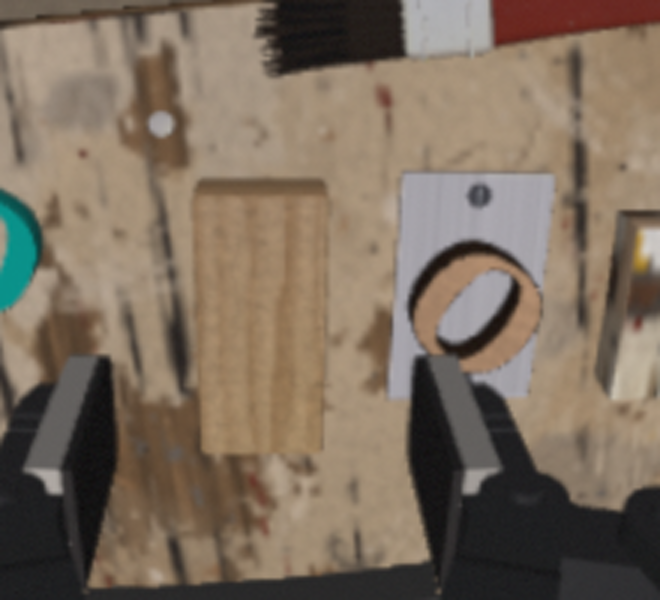

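```bash
python3 - <<'E'
from meas import *
c=pickle.load(open('w9.pkl','rb'))
rp,C,w=rect([(402,172),(554,174),(526,398),(389,398)],.004,c,(230,130),3);print('plate',rp,C)
a=np.radians(-5.5);ex=np.array([np.cos(a),np.sin(a)]);ey=np.array([-ex[1],ex[0]])
rr,m,w=rect([(193,193),(328,192),(322,453),(202,453)],.022,c,(230,130),3);print(rr,m,(m-C)@ex,(m-C)@ey)
rr,m,w=rect([(478,312)],.017,c,(230,130),3);print('ring',(m-C)@ex,(m-C)@ey)
E
```

```text
plate ((0.48203033208847046, 0.0239943228662014), (0.055233631283044815, 0.09079666435718536), 84.12118530273438) [0.48169714 0.02418982]
((0.4812169373035431, -0.05224451422691345), (0.044186413288116455, 0.10058891773223877), 84.89097595214844) [ 0.48116675 -0.05218023] 0.006791794372752103 -0.07606928881615731
ring 0.0022869398291433 0.0005389576979425226
```

Ring, narrow and wide blocks are all within tolerance, so stage 1 is met. Now the lath.

```bash
python3 -m inch '[[0.6,-30.1,2,0,0,82,0.5],[0.6,-30.1,2,0,0,82,0.5],[0.6,-30.1,2,0,0,82,0.5],[0.6,-30.1,2,0,0,82,0.5],[0.6,-30.1,2,0,0,82,0.5],[0.6,-30.1,2,0,0,82,0.5],[0.6,-30.1,2,0,0,82,0.5],[0.6,-30.1,2,0,0,82,0.5]]'
python3 -c "
from h import *
go(.3872,-.3455,.1,2.65)"
```

```text
time_s: 18.85
ee_pos: [0.3885, -0.3473, 0.145]
eef_rot: [0.607, 0.795, 0.0, -0.0]
ft_force: [0.2, -0.0, 0.4]
gripper_width: 0.501
t 18.85 p [ 0.3885 -0.3473  0.145 ] f [ 0.2 -0.   0.4] g 0.501 j6 0.58 | MOVE [ 0.21 -0.08  4.5 ] [-0.02 -0.02 12.57]
```

```bash
python3 -m inch '[[0.2,-0.1,4.5,0,0,12.6,0.5],[0.2,-0.1,4.5,0,0,12.6,0.5],[0.2,-0.1,4.5,0,0,12.6,0.5],[0.2,-0.1,4.5,0,0,12.6,0.5]]'
python3 -c "
from h import *
go(.3872,-.3455,.003,2.65)
import pickle;pickle.dump(r.calibration('wrist'),open('w10.pkl','wb'))
p,d=r.capture('wrist');cv2.imwrite('pics/w10.png',p[...,::-1])"
```

```text
time_s: 19.25
ee_pos: [0.3881, -0.3442, 0.1009]
eef_rot: [0.687, 0.727, 0.0, 0.0]
ft_force: [0.8, -0.9, -0.9]
gripper_width: 0.503
t 19.25 p [ 0.3881 -0.3442  0.1009] f [ 0.8 -0.9 -0.9] g 0.503 j6 0.79 | MOVE [-0.12 -0.1   9.79] [0.03 0.03 0.62]
```

View pics/w10.png

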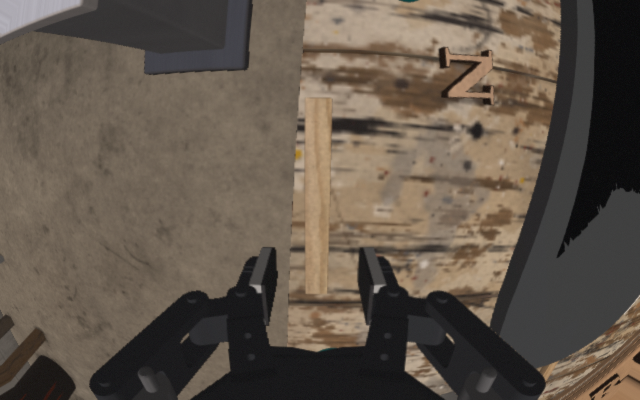

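The lath lies from (319,98) to (316,293), between the fingers.

```bash
python3 - <<'E'
from meas import *
c=pickle.load(open('w10.pkl','rb'))
rr,m,w=rect([(306,98),(332,98),(326.5,293.5),(305.5,292.5)],.012,c,0,1);print(rr,m)
d=(w[0]+w[1]-w[2]-w[3]);h=np.degrees(np.arctan2(d[1],d[0]));print(h)
go(m[0],m[1],.003,h-90)
E
```

```text
((0.38795068860054016, -0.3462241291999817), (0.01916959136724472, 0.16952495276927948), 2.459845781326294) [ 0.38794792 -0.34608412]
92.45765
t 19.3 p [ 0.3884 -0.3444  0.1012] f [ 0.2 -1.3  0.9] g 0.504 j6 0.79 | MOVE [-0.16 -0.06  9.82] [0.06 0.06 0.8 ]
```

```bash
python3 -m inch '[[-0.1,-0.1,4,0,0,0.7,0.5],[-0.1,-0.1,8,0,0,0.7,0.5],[-0.1,-0.1,9.5,0,0,0.7,0.5],[-0.1,-0.1,10,0,0,0.7,0.5],[-0.1,-0.1,10,0,0,0.7,0.5],[-0.1,-0.1,10,0,0,0.7,0.7],[-0.1,-0.1,10,0,0,0.7,0.95],[-0.1,-0.1,10,0,0,0.7,0.95]]' 50
python3 -m inch '[[0,0,0,0,0,0,0.95],[0,0,0,0,0,0,0.95],[0,0,0,0,0,0,0.95]]'
python3 -m inch '[[0,0,-3,0,0,0,0.95],[0,0,-7,0,0,0,0.95],[0,0,-11,0,0,0,0.95],[0,0,-14,0,0,0,0.95],[0,0,-14,0,0,0,0.95]]'
python3 -c "
from h import *
go(.47,-.15,.15,-5.5);go(.4817,.0243,.15,-5.5)
import pickle;pickle.dump(r.calibration('wrist'),open('w11.pkl','wb'))
p,d=r.capture('wrist');cv2.imwrite('pics/w11.png',p[...,::-1])"
```

```text
time_s: 20.1
ee_pos: [0.3881, -0.3461, 0.0022]
eef_rot: [0.692, 0.722, 0.0, 0.002]
ft_force: [-0.2, 1.2, 7.1]
gripper_width: 0.222
time_s: 20.4
ee_pos: [0.3881, -0.3461, 0.0022]
eef_rot: [0.692, 0.722, 0.0, 0.002]
ft_force: [0.2, 0.4, 6.0]
gripper_width: 0.223
time_s: 20.9
ee_pos: [0.3895, -0.3474, 0.1459]
eef_rot: [0.692, 0.722, 0.0, 0.005]
ft_force: [0.7, -0.6, -0.2]
gripper_width: 0.213
t 20.9 p [ 0.3895 -0.3474  0.1459] f [ 0.7 -0.6 -0.2] g 0.213 j6 0.8 | MOVE [19.37  8.89 -0.48] [0.41 0.35 7.97]
t 20.9 p [ 0.3895 -0.3474  0.1459] f [ 0.7 -0.6 -0.2] g 0.213 j6 0.8 | MOVE [36.73 10.81 -0.58] [0.41 0.35 7.97]
```

View pics/w11.png

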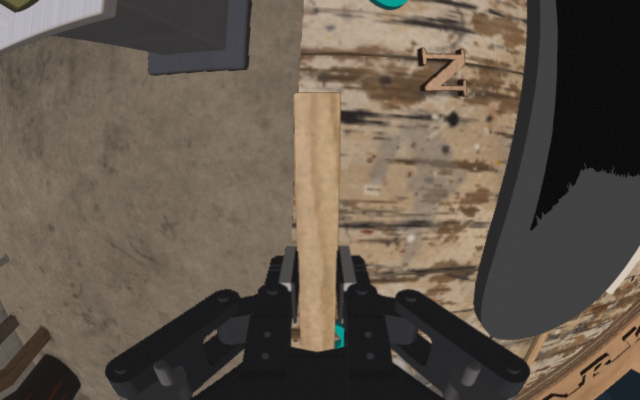

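The lath is held level at (317,220). Carry it to the plate.

```bash
python3 -m inch '[[36.7,10.8,0,0.4,0.4,8,0.95],[36.7,10.8,0,0.4,0.4,8,0.95],[36.7,10.8,0,0.4,0.4,8,0.95],[36.7,10.8,0,0.4,0.4,8,0.95],[36.7,10.8,0,0.4,0.4,8,0.95],[36.7,10.8,0,0.4,0.4,8,0.95],[36.7,10.8,0,0.4,0.4,8,0.95],[36.7,10.8,0,0.4,0.4,8,0.95]]'
python3 -m inch '[[0,0,0,0,0,0,0.95],[0,0,0,0,0,0,0.95]]'
python3 -c "
from h import *
go(.4825,.0243,.05,-5.5)
import pickle;pickle.dump(r.calibration('wrist'),open('w12.pkl','wb'))
p,d=r.capture('wrist');cv2.imwrite('pics/w12.png',p[...,::-1])"
```

```text
time_s: 21.75
ee_pos: [0.4784, 0.0293, 0.1395]
eef_rot: [0.74, 0.673, -0.0, -0.005]
ft_force: [0.4, -1.3, 0.1]
gripper_width: 0.212
time_s: 21.95
ee_pos: [0.4781, 0.0268, 0.1394]
eef_rot: [0.74, 0.673, -0.001, -0.005]
ft_force: [0.1, -0.7, 0.2]
gripper_width: 0.215
t 21.95 p [0.4781 0.0268 0.1394] f [ 0.1 -0.7  0.2] g 0.215 j6 1.72 | MOVE [-0.26  0.55  8.94] [-0.53 -0.33  0.08]
```

View pics/w12.png

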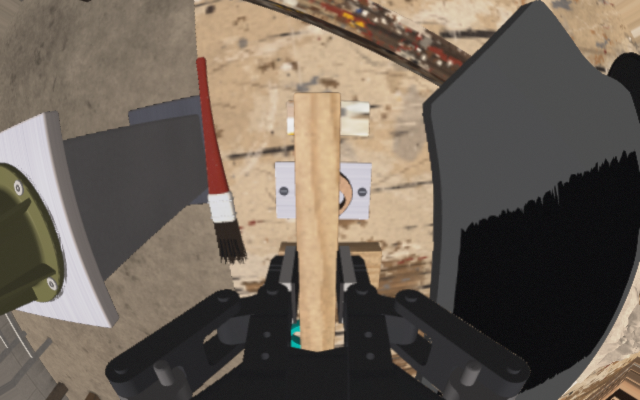

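```bash
python3 -m inch '[[-0.2,0.5,3,-0.5,-0.3,0,0.95],[-0.2,0.5,6,-0.5,-0.3,0,0.95],[-0.2,0.5,9,-0.5,-0.3,0,0.95],[-0.2,0.5,10,-0.5,-0.3,0,0.95],[-0.2,0.5,10.7,-0.5,-0.3,0,0.95],[-0.2,0.5,10.7,-0.5,-0.3,0,0.95],[-0.2,0.5,10.7,-0.5,-0.3,0,0.95]]'
python3 -c "
from h import *
go(.4825,.0243,.0245,-5.5)"
```

```text
time_s: 22.7
ee_pos: [0.4839, 0.0244, 0.0344]
eef_rot: [0.741, 0.672, 0.001, 0.001]
ft_force: [-0.4, 0.3, -1.1]
gripper_width: 0.221
t 22.7 p [0.4839 0.0244 0.0344] f [-0.4  0.3 -1.1] g 0.221 j6 1.72 | MOVE [-0.02 -0.14  0.99] [ 0.16 -0.08 -0.07]
```

```bash
python3 -m inch '[[0,-0.1,0.4,0,0,0,0.95],[0,-0.1,0.7,0,0,0,0.95],[0,-0.1,0.9,0,0,0,0.95],[0,-0.1,0.9,0,0,0,0.95],[0,-0.1,0.9,0,0,0,0.95]]'
python3 -c "
from h import *
go(.4825,.0243,.0245,-5.5)"
```

```text
time_s: 23.2
ee_pos: [0.482, 0.0248, 0.0244]
eef_rot: [0.74, 0.672, 0.001, 0.0]
ft_force: [0.4, -0.3, -0.2]
gripper_width: 0.216
t 23.2 p [0.482  0.0248 0.0244] f [ 0.4 -0.3 -0.2] g 0.216 j6 1.72 | MOVE [-0.05  0.06 -0.01] [ 0.07 -0.07 -0.03]
```

```bash
python3 -m inch '[[0,0,0.1,0,0,0,0.95],[0,0,0.15,0,0,0,0.95],[0,0,0.15,0,0,0,0.95]]'; python3 -m inch '[[0,0,0.1,0,0,0,0.95],[0,0,0.15,0,0,0,0.95],[0,0,0.15,0,0,0,0.95]]'
```

```text
time_s: 23.5
ee_pos: [0.4821, 0.0248, 0.0241]
eef_rot: [0.74, 0.672, 0.001, 0.0]
ft_force: [-4.6, -0.6, 15.4]
gripper_width: 0.216
time_s: 23.8
ee_pos: [0.4821, 0.0248, 0.024]
eef_rot: [0.74, 0.672, 0.001, 0.0]
ft_force: [-10.8, -0.4, 32.9]
gripper_width: 0.222
```

The lath is in contact. I ease off, release and retreat.

```bash
python3 -m inch '[[0,0,-0.2,0,0,0,0.95],[0,0,-0.2,0,0,0,0.95]]'; python3 -m inch '[[0,0,0,0,0,0,0.7],[0,0,0,0,0,0,0.55],[0,0,0,0,0,0,0.55],[0,0,0,0,0,0,0.55],[0,0,-2,0,0,0,0.55],[0,0,-5,0,0,0,0.55],[0,0,-9,0,0,0,0.55],[0,0,-14,0,0,0,0.55]]'
python3 -m inch '[[-10,0,-4,0,0,0,0.55],[-10,0,-4,0,0,0,0.55],[-10,0,-4,0,0,0,0.55],[-10,0,-4,0,0,0,0.55]]'
python3 -c "
from h import *
go(.4825,.0243,.0245,-5.5)
import pickle;pickle.dump(r.calibration('wrist'),open('w13.pkl','wb'))
p,d=r.capture('wrist');cv2.imwrite('pics/w13.png',p[...,::-1])"
```

```text
time_s: 24.0
ee_pos: [0.4826, 0.0248, 0.0241]
eef_rot: [0.74, 0.672, 0.001, 0.0]
ft_force: [-2.9, -0.1, 13.7]
gripper_width: 0.216
time_s: 24.8
ee_pos: [0.4801, 0.0245, 0.1633]
eef_rot: [0.74, 0.672, -0.001, -0.001]
ft_force: [0.6, -0.3, 0.9]
gripper_width: 0.447
time_s: 25.2
ee_pos: [0.4723, -0.0761, 0.2037]
eef_rot: [0.741, 0.671, 0.001, 0.0]
ft_force: [-0.4, 0.3, -1.3]
gripper_width: 0.444
t 25.2 p [ 0.4723 -0.0761  0.2037] f [-0.4  0.3 -1.3] g 0.444 j6 1.51 | MOVE [10.06 -0.03 17.93] [ 0.14 -0.08 -0.21]
```

The viewer's limit is reached, so I check by numbers from the depth image.

```bash
cat > chk.py <<'E'
from h import *
c=r.calibration('wrist');img,d=r.capture('wrist');K=c['camera_matrix']
v,u=np.mgrid[:400,:640];x=(u-K[0,2])/K[0,0];y=(v-K[1,2])/K[1,1];t=np.hypot(x,y);s=np.sin(t)/np.maximum(t,1e-9)
ray=np.dstack([x*s,-y*s,-np.cos(t)])/np.cos(t)[...,None]
Q=R.from_quat(c['rotation']).as_matrix();P=(ray*d[...,None])@Q.T+c['origin'];P[d==0]=9
C=np.array([.482,.0243]);a=np.radians(-5.6);ex=np.array([np.cos(a),np.sin(a)]);ey=np.array([-ex[1],ex[0]])
X=(P[...,:2]-C)@ex;Y=(P[...,:2]-C)@ey;Z=P[...,2]
tab=(abs(X)<.06)&(Y>-.05)&(Y<-.03)|((abs(X)<.06)&(Y>.033)&(Y<.045))
print('low z',np.percentile(Z[tab],[10,50]))
for n,lo,hi,y0,y1 in [('lath',.029,.042,-.12,.12),('wide',.018,.027,-.12,-.04),('narrow',.018,.027,.04,.1),('ring',.013,.021,-.035,.035)]:
    m=(Z>lo)&(Z<hi)&(abs(X)<.075)&(Y>y0)&(Y<y1)
    m=cv2.morphologyEx(m.astype(np.uint8),cv2.MORPH_OPEN,np.ones((2,2),np.uint8))>0
    if m.sum()<10: print(n,m.sum());continue
    p=np.c_[X[m],Y[m]].astype(np.float32)
    rc=cv2.minAreaRect(p); A=np.c_[p,np.ones(len(p))];k=np.linalg.lstsq(A,Z[m],rcond=None)[0]
    print(n,m.sum(),'rect',np.round(rc[0],4),np.round(rc[1],4),round(rc[2],1),'z',np.median(Z[m]).round(4),'tilt',k[:2].round(3))
E
python3 chk.py
```

```text
low z [-0.00011697  0.00099208]
lath 3275 rect [3.7553 4.8702] [12.4482  0.1205] 52.4 z 0.0347 tilt [1.142 0.029]
wide 3284 rect [3.8113 4.8042] [12.484  0.11 ] 52.1 z 0.0228 tilt [0.091 0.841]
narrow 1287 rect [3.8066 4.8926] [12.3502  0.0703] 51.8 z 0.0227 tilt [0.048 0.888]
ring 528 rect [ 0.0039 -0.0005] [0.0403 0.047 ] 82.0 z 0.0181 tilt [-0.084  0.055]
```

```bash
sed -i 's/m=cv2.morphologyEx(m.astype(np.uint8),cv2.MORPH_OPEN,np.ones((2,2),np.uint8))>0/m\&=cv2.morphologyEx(m.astype(np.uint8),cv2.MORPH_OPEN,np.ones((3,3),np.uint8))>0/' chk.py; python3 chk.py
```

```text
low z [-0.00011318  0.00104257]
lath 3277 rect [-0.0003  0.0004] [0.02   0.1701] 0.2 z 0.0348 tilt [-0.002 -0.   ]
wide 3292 rect [ 0.0072 -0.077 ] [0.1004 0.0455] 0.3 z 0.0228 tilt [-0. -0.]
narrow 1293 rect [0.0026 0.0686] [0.0309 0.0702] 89.4 z 0.0227 tilt [-0.001 -0.001]
ring 508 rect [ 0.0027 -0.0004] [0.0394 0.0457] 89.7 z 0.0182 tilt [-0.004 -0.002]
```

All the placements are well inside tolerance and level, and the arm stands clear. Hand in.

```bash
python3 -c "
from plant import r
print(r.get_obs()['ft_force']);print(r.close_job())"
```

```text
[-0.16346496  0.04917167  0.29518844]
the job is handed in; nothing more can be done
None
```

The job is done and handed in at about 25 s of the 106 s. The ring letter is on the plate, the narrow block is on the left and the wide one on the right. The lath was laid last, as a bridge across the two blocks.

My last check used the wrist depth image, with positions in the plate frame (x along the plate, y to the left):

| Part | Offset from target | Other readings |
|---|---|---|
| Lath | (-0.3, 0.4) mm | square within 0.2°, level |
| Ring letter | 2.7 mm along, -0.4 mm across | only partly seen under the lath; flat |
| Narrow block | 2.6 mm along, 0.6 mm across | 0.6° off parallel, flat |
| Wide block | 7.2 mm along, -1.5 mm across | 0.3° off parallel, flat (limit 13 mm) |

- **Disagreement between views:** an earlier picture put the narrow block at 4–6 mm along the plate instead of 2.6 mm. Both are within the limit.
- **Not looked at:** I hit the picture limit before viewing the finished scene, so the final check is by numbers only.
- **Zigzag letter, wedge and brush:** I did not measure them at the end. The arm kept clear of them and no contact forces showed. The zigzag and brush looked undisturbed in the pictures taken on the way.
- **Forces:** the largest reading was about 33 N at the wrist, while pressing the lath onto the blocks.

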